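# Shim a rocking optics platform level

### The arm

A 7-joint arm with a two-finger parallel gripper is mounted at the origin on a cart in front of the work surface, level with it; the furniture and walls round the work are solid. World frame = base frame: x ahead of the robot, y to its left, z up, the work surface at z = 0. Lengths are in mm, angles in rad, forces in N, time in s.
With the tool pointing down it reaches from about 400 to 925 mm from the base axis. Payload 5.6 kg.
Tool frame: the origin (TCP) lies midway between the tips of the shut fingers; the grasp point (between the pads) lies ctrl.tcp_to_grasp behind it (ctrl.tcp_to_grasp is the distance from the TCP to the grasp point, in mm); z points along the fingers, y is the line along which they close (so a half turn about z gives the same grasp; the last joint's range is limited). The gripper opens to 85 mm and grips with 20 to 120 N. Pads are 22 mm wide; open, the fingers measure 114 mm over their backs; the gripper's body (76 mm by 85 mm) begins 54 mm behind the grasp point. The pads swing forward as they close: fully open they stand 13 mm farther back than shut.
Start: joints at [-1.326, 0.468, -0.012, 1.603, 0.006, 1.071, -0.056], TCP at [184.539, 623.261, 231.29] pointing down, gripper open.
Joint ranges: [-2.53, 2.53], [-0.31, 2.02], [-1.57, 1.55], [0.28, 2.44], [-1.29, 4.43], [0.15, 1.84], [-2.92, 2.92]. Speed limits (rad/s): [2.57, 2.57, 3.14, 3.14, 3.14, 3.14, 3.14].

### API

Orientations are given as a unit quaternion [w, x, y, z].
In Python, from workcell import ctrl, solve_ik, cams, ticket, finder gives the robot as it stands. Calls block until the motion is done:
- ctrl.reach(position, orientation): joint-space move of the TCP to a pose.
- ctrl.movel(position, frame=None, feed=150): straight line of the TCP; frame=None keeps the orientation; feed is the mean speed in mm/s.
- ctrl.movej(angles): joint-space move.
- ctrl.command_gripper(opening, force=None): finger opening in mm; force is the grip in N (None keeps the last); returns when the fingers have stopped.
- ctrl.wait(seconds).
- solve_ik(position, orientation): joint angles nearest the present ones, or None.
- cams.capture(name): name is "scene" or "top" or "wrist"; returns the picture (400x640x3 uint8, red, green, blue); there is no depth.
- cams.calibration(name): a dict with "fx", "fy", "cx", "cy" (pixels), "T" (4x4, takes a point from camera to world coordinates); the wrist camera has in their place "T_tool_cam" (4x4, takes a point from camera to tool coordinates, whose origin is the TCP and whose axes are the flange's). Camera axes: x right, y up, looking along -z (the intrinsics and any distortion apply to the point x, -y, -z); pixel columns grow to the right and rows downward; lengths in mm; the calibration is good to about 2 mm. A picture is of the moment at which its call begins: read the wrist's pose just before it. calibration takes no time and is no camera call.
A pose or a line that the arm cannot do raises ctrl.IKError and nothing moves.
- ticket.job_done(): hands the job in; it is judged then, once.
Trained networks look in the newest picture that a camera, given by its name, has taken for a name from the list of things; names that differ only in an ending like _2 or _b are one class to them, and where a whole thing is asked for, a point or a joint stands for the part that bears it (a point fixed in the world has none). Each returns a list of dicts, best first, with "conf" (0 to 1); they miss things now and then, are a little off and sometimes report something else, mostly with a low value. They report only what shows in the picture. A call takes as long as a camera call. They do not tell look-alikes from the thing itself.
- finder.outline_of(camera, target): "region" (400x640 bool, what is visible of it).
- finder.landmark_of(camera, target): "position" ([x, y, z] in mm, in the coordinates of the camera as it stood for that picture, good to about 4 mm: a listed point, or the origin of a listed thing).
Readings, each from a call of its own:
- ctrl.current_time(): time.
- ctrl.current_q(): joint angles.
- ctrl.current_qd(): joint speeds.
- ctrl.current_tau(): joint torques, N m.
- ctrl.current_tool_pos(): TCP position.
- ctrl.current_orientation(): TCP orientation.
- ctrl.current_contact_force(): force on the tool from outside, world axes, zero at the start.
- ctrl.current_torque(): the same for the moment, N m.
- ctrl.current_gripper_width(): finger opening in mm.
- ctrl.current_gripper_force(): force on a finger pad.
Only numpy, scipy, OpenCV 4.12 (cv2) and the standard library are available. Lean on these libraries where they do the work, as an engineer would, in place of code of your own. Each camera call takes 0.05 s, during which the arm holds its last target. There are 200 camera calls.

### The job

The small aluminium optics platform rocks because the foot under its yellow-capped corner is too short. With the fingertips, push the orange ramp shim along the table under that foot until the foot stands on the shim's flat step and the platform is level; then press down lightly on the yellow cap to check that it no longer rocks, and leave it so with the hand clear. Only push: do not lift the shim or the platform, do not shove the platform out of its place, and leave the other things on the table where they are.

Things in the scene. Friction and masses are not known exactly. Their poses are not given: they have to be found in the camera images.
- platform: aluminium plate 130 x 110 x 12 mm on four black feet at x +-53, y +-43 mm, with lens and mirror holders (to 150 mm high) fixed at its far end (+x). Loose, 1.2 kg. Origin midway between the feet at the level of the three long feet's soles; z up, vertical when level; plate underside 32, top 44 mm. Foot (-53, -43) is 8 mm short: it starts leaning 0.12 rad down onto it, with about 2 N.
- low_foot (a point): centre of the sole of the short foot: (-53, -43, 8) mm in the platform's frame. Foot 21 mm across, sole flat 10 mm across with a shallow chamfer all round that rises 1.8 mm, so that the shim's tip slides under from any side outside the corner.
- press_pad: yellow cap, a disc 22 mm across and 4 mm high fixed on the plate's top directly above the short foot; origin in the centre of its underside, its top 4 mm above (48 mm above the table when level). Press it here.
- shim: loose orange ramp shim 94 long x 50 wide mm, 0.08 kg, lying flat. Origin: on its underside, mid width, 42.5 mm behind the tip; x to the thin tip, z up. Tip 1.5 mm high at x = +42.5, ramp up to 8 mm at x = +2.5, flat step 8 mm high to x = -21.5, push block 20 mm high to the back face at x = -51.5. Platform is level with the short foot on the step (best x -6 to -12).
- shim_back (a point): centre of the flat back face of the shim's push block, at (-51.5, 0, 10) mm in the shim's frame: push here, towards +x. At the start the tip is 10 to 40 mm short of the foot, the shim pointing roughly at it but up to 25 mm off line and askew, so steer it. It slides with about 0.5 N and goes under the foot with about 3 to 6 N; it stays where it is left.
- screw_tin: bystander: round white tin, 66 mm across, 31 mm high, origin at the centre of its underside
- tape_roll: bystander: roll of tan tape, 68 mm across, 19 mm high, lying flat, origin at the centre of its underside
- hex_key_5: bystander: black hex key, 38 x 90 x 9 mm, lying flat, origin at the centre of its underside
- battery: bystander: green and black battery, 15 x 50 x 15 mm, lying, origin at the centre of its underside
- orange_case: bystander: orange case with a black band, 37 x 47 x 50 mm, origin at the centre of its underside
Not all that is in view belongs to the job. There is more than one size of the shim; the one meant has the size given above.

How it is judged (in metres and radians):
On the way, in this order (a step that is already met when the one before it is completed fails the run):
1. the short foot stands on the shim's flat step and the platform is level (angle between platform's own z axis and vertical below 0.02 rad and contact force between shim and platform above 0.3 N and x of low_foot in the frame of shim below 0.006 m and y of low_foot in the frame of shim between -0.022 and 0.022 m), for 0.3 s.
2. the yellow cap is pressed down with the fingers (more than 2 N) and the platform stays level (contact force between the fingers and press_pad above 2 N and angle between platform's own z axis and vertical below 0.02 rad and contact force between shim and platform above 1 N), for 0.1 s.
At the end, for the whole second after the job is handed in: Platform level within 0.02 rad, its short foot carried by the shim (over 0.3 N), on or within 3.5 mm of the flat step and 22 mm of the centre line; both at rest, shim flat on the table, platform within 30 mm and each bystander within 20 mm of its start (all of step 1 and linear speed of each of platform, shim below 0.01 m/s and height (world z) of shim below 0.004 m and distance of platform from where it was at the start of the episode below 0.03 m and distance of each of screw_tin, tape_roll, hex_key_5, battery, orange_case from where it was at the start of the episode below 0.02 m); the robot touches nothing.
It fails at once if the shim is lifted off the table (more than 12 mm) or tipped up (height (world z) of shim above 0.012 m or angle between shim's own z axis and vertical above 0.25 rad).
It fails at once if the platform is lifted (low foot higher than 16 mm, or its middle higher than 15 mm) or tipped (height (world z) of low_foot above 0.016 m or height (world z) of platform above 0.015 m or angle between platform's own z axis and vertical above 0.2 rad).
It fails at once if the platform is shoved more than 30 mm from its place (distance of platform from where it was at the start of the episode above 0.03 m).
It fails at once if the platform or its cap is pressed with more than 40 N (contact force between the fingers and platform above 40 N).
It fails at once if a bystander is moved more than 20 mm (distance of any of screw_tin, tape_roll, hex_key_5, battery, orange_case from where it was at the start of the episode above 0.02 m).
It also fails if it takes over 48 s, if anything falls off the work surface, if the arm or the gripper's body presses on something with over 40 N, if the wrist force passes 120 N, or if a joint passes its speed limit or range.

## Working session

There is one attempt and no reset: what is moved stays moved. The work goes in short steps, each a Python script; the robot and the scene stay as the last script left them, time stands still between calls to the robot, and variables do not carry over. Pictures are saved under pics/ and viewed, at most 10 in all, crops included, and the job is handed in when it is done.

```bash
mkdir -p pics; ls; cat > h.py <<'E'
import numpy as np, cv2
from workcell import ctrl, solve_ik, cams, ticket, finder
def snap(n,f=None):
    im=cams.capture(n)
    if f: cv2.imwrite('pics/'+f+'.png',cv2.cvtColor(im,cv2.COLOR_RGB2BGR))
    return im
def lm(cam,t,T):
    return [(round(d['conf'],2),(T@np.r_[d['position'],1])[:3].round(1)) for d in finder.landmark_of(cam,t)]
E
python3 - <<'E'
from h import *
print(ctrl.current_time(), ctrl.current_orientation(), ctrl.tcp_to_grasp)
for c in ['scene','top']:
    snap(c,c+'1'); T=cams.calibration(c)['T']; print(c,np.array(T).round(2).tolist())
    for t in ['shim','shim_back','low_foot','press_pad','platform']: print(t,lm(c,t,np.array(T)))
print(ctrl.current_time())
E
```

```text
pics
0.0 [-4.96754090e-05  1.43423774e-01  9.89660986e-01 -8.66543947e-04] 18.700000000000003
scene [[0.63, 0.53, -0.57, -212.85], [-0.78, 0.42, -0.47, -793.52], [-0.01, 0.74, 0.68, 938.94], [0.0, 0.0, 0.0, 1.0]]
shim [(0.97, array([ 479.7, -623.4,    5.2])), (0.71, array([ 504.8, -392.3,   -1.6])), (0.71, array([ 420.4, -320.5,    0.5]))]
shim_back [(0.96, array([ 456.7, -656.5,    7.7])), (0.95, array([ 497.7, -439.8,   12.4])), (0.91, array([ 380. , -301.8,   10.4])), (0.27, array([ 6.084e+02,  1.929e+02, -6.000e-01]))]
low_foot [(0.58, array([ 546.7, -299.4,   -0.8]))]
press_pad [(0.51, array([ 541.5, -301.3,   38.2]))]
platform [(0.86, array([ 581.4, -246.1,   -2. ])), (0.56, array([ 506.1, -387.8,   -2. ]))]
top [[-0.0, 0.99, -0.17, 306.81], [-1.0, 0.0, 0.01, -212.9], [0.01, 0.17, 0.99, 1328.36], [0.0, 0.0, 0.0, 1.0]]
shim [(0.87, array([ 503.8, -393.6,   -2.6])), (0.72, array([ 4.762e+02, -6.226e+02,  2.000e-01])), (0.7, array([ 412.9, -317.9,    0. ])), (0.45, array([463.2, 124.5,  -1.1]))]
shim_back [(0.8, array([ 499. , -444.1,   13.3])), (0.52, array([ 381.4, -305.7,   10. ]))]
low_foot [(0.76, array([ 539.6, -295.8,    0.9]))]
press_pad [(0.4, array([ 536.5, -303.2,   35.7]))]
platform [(0.56, array([ 579.8, -243.9,    1.1]))]
0.6
```

View pics/top1.png

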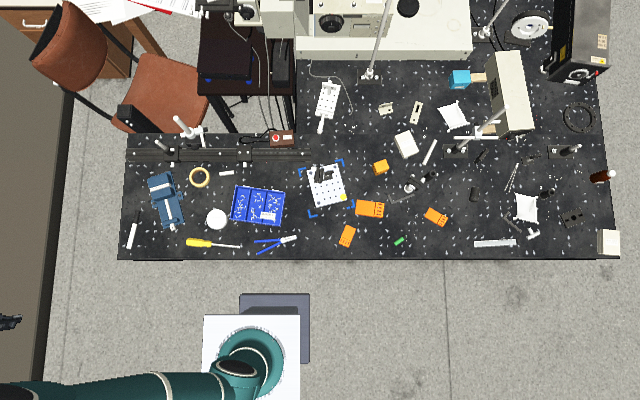

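View pics/scene1.png

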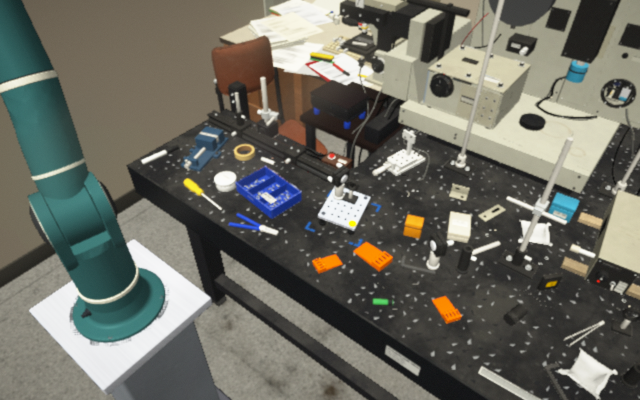

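```bash
cat >> h.py <<'E'
from scipy.spatial.transform import Rotation as R
def quat(psi, tilt=0):
    """tool down, closing axis (tool y) perpendicular to heading psi; tool x along -heading or +heading"""
    x=np.r_[np.cos(psi),np.sin(psi),0]; z=np.r_[0,0,-1.]; y=np.cross(z,x)
    q=R.from_matrix(np.c_[x,y,z]).as_quat(); return np.r_[q[3],q[:3]]
def Twc():
    q=ctrl.current_orientation(); T=np.eye(4)
    T[:3,:3]=R.from_quat(np.r_[q[1:],q[0]]).as_matrix(); T[:3,3]=ctrl.current_tool_pos()
    return T@np.array(cams.calibration('wrist')['T_tool_cam'])
E
python3 - <<'E'
from h import *
print(np.array(cams.calibration('wrist')['T_tool_cam']).round(3).tolist(), {k:v for k,v in cams.calibration('wrist').items() if k!='T_tool_cam'})
psi=np.radians(78)
for s in (0,np.pi):
    j=solve_ik([500,-400,250],quat(psi+s)); print(j)
    for p in ([490,-460,60],[530,-330,60]): print(solve_ik(p,quat(psi+s)))
E
```

```text
[[0.001, 0.947, 0.322, 82.845], [1.0, -0.001, 0.001, 0.375], [0.001, 0.322, -0.947, -141.394], [0.0, 0.0, 0.0, 1.0]] {'fx': 300.3401423589133, 'fy': 300.3401423589133, 'cx': 317.7880346042019, 'cy': 202.66494585071376}
[-0.08189874  0.61891225  1.05065331  1.6573095  -0.56934176  1.20506068
  0.8916223 ]
[ 0.22493615  0.80839463  0.71260909  1.68612639 -0.64912076  0.8981703
  0.99517895]
[ 0.0416306   0.7188783   0.64297154  1.8103394  -0.57746241  0.8085597
  0.76834472]
[-0.1929192   0.80677207  1.34555698  1.66293913 -0.80699282  1.34463602
 -2.06298006]
[-0.05168589  1.1968976   1.32994501  1.70311447 -1.21810598  1.29917202
 -1.79406871]
[-0.30389046  1.1520793   1.3313495   1.83015631 -1.20749831  1.25170435
 -1.93496939]
```

```bash
python3 - <<'E'
from h import *
ctrl.reach([505,-390,260],quat(np.radians(78)))
T=Twc(); snap('wrist','w1')
for t in ['shim','shim_back','low_foot','press_pad','platform']: print(t,lm('wrist',t,T))
print(ctrl.current_time(), ctrl.current_tool_pos())
E
```

```text
shim [(0.78, array([ 504.4, -391. ,   -1.1])), (0.68, array([ 477.2, -618.9,   -5.6])), (0.63, array([ 413.9, -317.6,   -2.3]))]
shim_back [(0.75, array([ 453.5, -652.9,    8.8])), (0.56, array([ 496.3, -443. ,    8.1])), (0.55, array([ 378.3, -305.2,    5.8]))]
low_foot [(0.97, array([ 5.454e+02, -2.997e+02,  4.000e-01]))]
press_pad [(0.59, array([ 536.9, -302.3,   37. ]))]
platform [(0.77, array([ 580.2, -244.2,   -2.2]))]
4.5917 [ 505.07795438 -389.92052025  260.00403722]
```

View pics/w1.png

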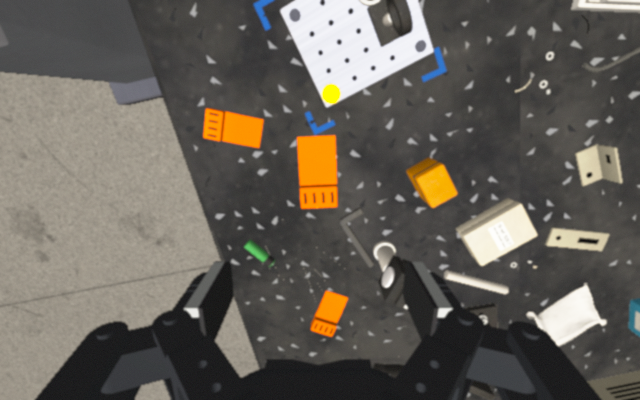

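```bash
cat >> h.py <<'E'
C=cams.calibration('wrist')
def ray(T,u,v,z):
    d=T[:3,:3]@np.r_[(u-C['cx'])/C['fx'],-(v-C['cy'])/C['fy'],-1]; return T[:3,3]+d*(z-T[2,3])/d[2]
def find(T,im,near=(503,-392,5)):
    """shim origin, heading from outline; cap centre -> low foot"""
    hsv=cv2.cvtColor(im,cv2.COLOR_RGB2HSV)
    m=cv2.inRange(hsv,(5,180,80),(18,255,255)); n,l,s,c=cv2.connectedComponentsWithStats(m)
    W=[ray(T,*c[i],5) for i in range(n)]
    i=min([i for i in range(1,n) if s[i,4]>400],key=lambda i:np.linalg.norm(W[i][:2]-near[:2]))
    ct=max(cv2.findContours((l==i).astype(np.uint8),cv2.RETR_EXTERNAL,cv2.CHAIN_APPROX_NONE)[0],key=cv2.contourArea)
    q=cv2.boxPoints(cv2.minAreaRect(ct))
    y=cv2.inRange(hsv,(25,150,120),(35,255,255)); n,l2,s2,c2=cv2.connectedComponentsWithStats(y)
    k=1+np.argmax(s2[1:,4]); return q,ray(T,*c2[k],40),c2[k]
E
python3 - <<'E'
from h import *
T=Twc(); im=snap('wrist'); q,cap,c=find(T,im); print(q.round(1).tolist(),cap.round(1),c)
q=q[np.argsort(q[:,1])]; tip=sorted(q[:2].tolist()); bk=sorted(q[2:].tolist())
t=[ray(T,*p,1.5) for p in tip]; b=[ray(T,*p,20) for p in bk]
print('tip',np.round(t,1),'back',np.round(b,1))
mt=(t[0]+t[1])/2; mb=(b[0]+b[1])/2; h=(mt-mb)[:2]
print('len',np.linalg.norm(h),'wid',np.linalg.norm(t[0]-t[1]),np.linalg.norm(b[0]-b[1]),'psi',np.degrees(np.arctan2(h[1],h[0])),mt,mb)
print('hex',ray(T,341,215,5),ray(T,358,209,5),ray(T,370,265,5)); print(lm('wrist','hex_key_5',T))
E
```

```text
[[296.3999938964844, 135.60000610351562], [335.3999938964844, 133.6999969482422], [338.79998779296875, 206.60000610351562], [299.8999938964844, 208.39999389648438]] [ 538.9 -304.    40. ] [331.09230769  92.85384615]
tip [[ 486.1 -345.6    1.5]
 [ 536.4 -353.8    1.5]] back [[ 470.2 -438.9   20. ]
 [ 522.2 -447.2   20. ]]
len 94.6020607340995 wid 50.94114995226358 52.63751785625429 psi 80.84399721706897 [ 511.28059757 -349.65770462    1.5       ] [ 496.22722229 -443.05441649   20.        ]
hex [ 522.85605016 -465.715745      5.        ] [ 547.8710252 -461.7698518    5.       ] [ 550.76468998 -553.85206669    5.        ]
[(0.74, array([ 551.3, -511.2,    2.8]))]
```

```bash
python3 - <<'E'
from h import *
foot=np.r_[542.5,-299.5]; b=np.r_[496.2,-443.1]; d=foot-b; d/=np.linalg.norm(d); psi=np.arctan2(d[1],d[0])
for s in (np.pi,np.pi/2,-np.pi/2):
  for k,p in enumerate((b-26*d,foot-54*d)): print(s,k,np.round(solve_ik([*p,5],quat(psi+s)),2))
  print(np.round(solve_ik([*(b-26*d),200],quat(psi+s)),2))
T=Twc(); print(ray(T,362,0,100),ray(T,420,50,50),ctrl.current_q().round(2))
E
```

```text
3.141592653589793 0 [ 1.29  1.02 -0.9   1.6   0.92  0.99  2.91]
3.141592653589793 1 [ 1.01  0.86 -0.68  1.73  0.72  0.81  2.82]
[ 1.45  0.99 -1.33  1.51  0.96  1.41  2.9 ]
1.5707963267948966 0 [ 0.37  0.83  0.5   1.67 -0.53  0.77  2.38]
1.5707963267948966 1 [ 0.18  0.78  0.5   1.79 -0.54  0.71  2.23]
[ 0.28  0.6   0.64  1.59 -0.39  1.08  2.28]
-1.5707963267948966 0 [ 0.03  1.13  1.11  1.7  -1.14  1.1  -0.36]
-1.5707963267948966 1 [-0.19  1.09  1.12  1.81 -1.16  1.06 -0.48]
[-0.04  0.94  1.33  1.61 -0.94  1.35 -0.46]
[ 576.76060863 -236.46023051  100.        ] [ 638.23593895 -281.88238847   50.        ] [-0.11  0.61  1.06  1.65 -0.56  1.22  0.87]
```

```bash
cat >> h.py <<'E'
foot=np.r_[542.5,-299.5]
def shimpose(T,im,near):
    q,cap,_=find(T,im,near); return q,cap
E
python3 - <<'E'
from h import *
b=np.r_[496.2,-443.1]; d=foot-b; d/=np.linalg.norm(d); psi=np.arctan2(d[1],d[0]); Q=quat(psi+np.pi/2)
ctrl.command_gripper(0,40)
ctrl.reach([*(b-34*d),70],Q); ctrl.movel([*(b-34*d),6])
print(ctrl.current_time(),ctrl.current_contact_force().round(2))
for s in (-24,-14,-4,6,16): 
    ctrl.movel([*(b+s*d),6],feed=80); print(s,(ctrl.current_contact_force()[:2]@d).round(2),ctrl.current_tool_pos().round(1))
T=Twc(); im=snap('wrist','w2'); q,cap,c=find(T,im,(b+60*d)); print(q.round(1).tolist(),cap.round(1),c)
print(lm('wrist','shim',T),lm('wrist','shim_back',T),lm('wrist','low_foot',T)); print(ctrl.current_time())
E
```

```text
7.3667 [ 0.45 -0.15  0.1 ]
-24 -0.04 [ 490.1 -465.1    6.9]
-14 0.24 [ 492.6 -455.5    6.1]
-4 -0.88 [ 495.5 -445.9    5.9]
6 0.34 [ 498.6 -436.4    5.9]
16 0.38 [ 501.7 -426.9    5.9]
[[340.0, 217.0], [522.7999877929688, 191.39999389648438], [536.4000244140625, 288.3999938964844], [353.70001220703125, 314.1000061035156]] [ 535.7 -306.    40. ] [614.2096184  296.47726085]
[(0.96, array([ 412.6, -317.7,   -2.7])), (0.92, array([ 5.156e+02, -3.592e+02,  1.000e-01]))] [(0.58, array([ 505.1, -409.2,    9.6]))] [(0.86, array([ 539.8, -298.6,   -3.4])), (0.55, array([ 398.8, -500.5,   -1.8]))]
8.9417
```

View pics/w2.png

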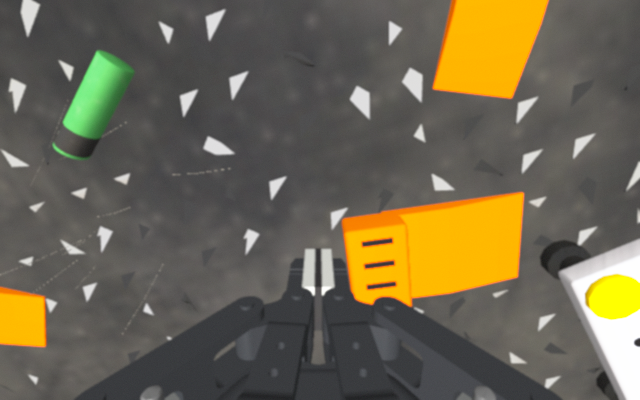

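```bash
python3 - <<'E'
from h import *
T=Twc(); r=lambda u,v,z: ray(T,u,v,z)[:2]
t1,t2=r(523,192,1.5),r(519,277,1.5); bl=r(343,218,20); m=(t1+t2)/2; e=t2-t1
print(t1,t2,bl,np.linalg.norm(e),np.linalg.norm(bl-t1)); 
a=np.arctan2(e[1],e[0])+np.pi/2; v=t1-bl; print('psi',np.degrees(a),np.degrees(np.arctan2(v[1],v[0])))
a=(a+np.arctan2(v[1],v[0]))/2
for f in (foot,r(565,262,6)):
    g=f-m; print(f,'ahead of tip',g@[np.cos(a),np.sin(a)],'left',g@[-np.sin(a),np.cos(a)])
print('back', m-94*np.r_[np.cos(a),np.sin(a)], ctrl.current_tool_pos())
E
```

```text
[ 495.94200353 -316.91232535] [ 545.90897985 -323.85388528] [ 474.11640585 -407.03445619] 50.446843083013235 92.72731626685967
psi 82.09092247435329 76.38633124621954
[ 542.5 -299.5] ahead of tip 24.54421316839526 left -17.295811530497303
[ 540.19591737 -302.0260986 ] ahead of tip 21.632324054823844 left -15.50392071374914
back [ 503.37390122 -412.72996055] [ 501.01785814 -428.11411588    6.05735594]
```

```bash
cat >> h.py <<'E'
def go(p,z=6,feed=80): ctrl.movel([p[0],p[1],z],feed=feed)
E
python3 - <<'E'
from h import *
h=np.r_[np.cos(np.radians(79)),np.sin(np.radians(79))]; l=np.r_[-h[1],h[0]]
p=ctrl.current_tool_pos()[:2]
go(p-8*h); go(p-8*h+14*l); 
for s in (0,6,12): go(p+14*l+s*h); print(ctrl.current_contact_force()[:2].round(2))
T=Twc(); im=snap('wrist','w3'); print(find(T,im,(515,-350))[0].round(1).tolist(),ctrl.current_time(),lm('wrist','shim',T),lm('wrist','low_foot',T))
E
```

```text
[0.51 0.86]
[-0.05 -0.02]
[-0.22  0.09]
[[343.70001220703125, 240.3000030517578], [518.9000244140625, 230.60000610351562], [523.7000122070312, 316.5], [348.5, 326.20001220703125]] 10.3167 [(0.98, array([ 414.7, -318.8,   -6.2])), (0.88, array([ 5.226e+02, -3.557e+02, -3.000e-01]))] [(0.85, array([ 540.9, -300.1,   -4.5]))]
```

View pics/w3.png

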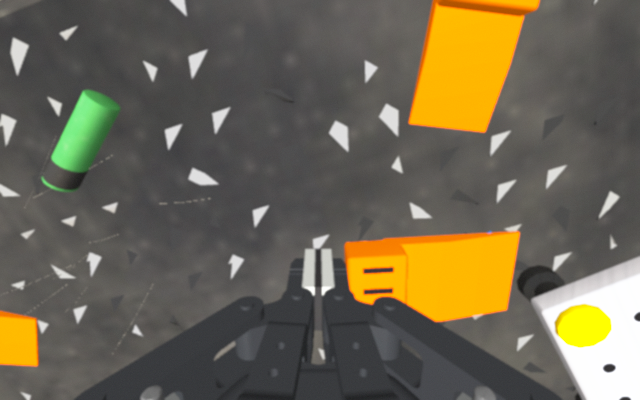

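```bash
cat >> h.py <<'E'
def pose(T,t1,t2,bl,ft=None):
    r=lambda p,z: ray(T,*p,z)[:2]
    t1,t2,bl=r(t1,1.5),r(t2,1.5),r(bl,20); m=(t1+t2)/2; e=t2-t1; v=t1-bl
    a1=np.arctan2(e[1],e[0])+np.pi/2; a2=np.arctan2(v[1],v[0]); a=(a1+a2)/2
    print('wid',np.linalg.norm(e),'len',np.linalg.norm(v),'psi',np.degrees([a1,a2]))
    h=np.r_[np.cos(a),np.sin(a)]; l=np.r_[-h[1],h[0]]; p=ctrl.current_tool_pos()[:2]-m+94*h
    for f in [foot]+([r(ft,6)] if ft else []): print('foot',f.round(1),'ahead',(f-m)@h,'left',(f-m)@l)
    print('tcp rel back',p@h,p@l,'back',m-94*h); return h,l,m-94*h
E
python3 - <<'E'
from h import *
pose(Twc(),(519,232),(511,311),(344,242),(543,287))
E
```

```text
wid 50.85806301015688 len 94.49364286044023 psi [79.19452726 70.21459726]
foot [ 542.5 -299.5] ahead 14.456244749068954 left -7.5700832162928
foot [ 541.1 -300. ] ahead 13.643780662623788 left -6.355563279122398
tcp rel back -15.681838789660421 13.35557241370519 back [ 506.58771095 -402.1175944 ]
```

```bash
python3 - <<'E'
from h import *
h=np.r_[np.cos(np.radians(75)),np.sin(np.radians(75))]; l=np.r_[-h[1],h[0]]
p=ctrl.current_tool_pos()[:2]
go(p+5*h); go(p-4*h)
b=np.r_[506.6,-402.1]+4.5*h-0.5*l; d=foot-b; L=np.linalg.norm(d); d/=L; print(b,L,np.degrees(np.arctan2(d[1],d[0])))
go(b-22*d); 
for s in (-8,0,8,14,20): go(b+(s-15.5)*d,feed=60); print(s,(ctrl.current_contact_force()[:2]@d).round(2))
T=Twc(); im=snap('wrist','w4'); print(find(T,im,(520,-340))[0].round(1).tolist(),ctrl.current_time(),lm('wrist','shim',T),lm('wrist','low_foot',T))
E
```

```text
[ 508.24764862 -397.8827433 ] 104.17479424215723 70.8042303620866
-8 0.15
0 -0.4
8 0.05
14 -0.81
20 -0.65
[[342.29998779296875, 219.6999969482422], [521.0, 216.6999969482422], [522.5, 305.29998779296875], [343.79998779296875, 308.29998779296875]] 12.6083 [(0.95, array([ 412.1, -318.7,   -4. ])), (0.66, array([ 532.7, -329.7,   -1.7]))] [(0.6, array([ 5.411e+02, -3.008e+02, -3.000e-01]))]
```

View pics/w4.png

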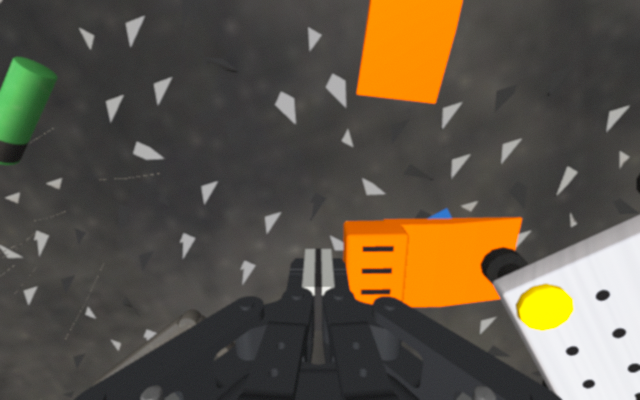

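```bash
python3 - <<'E'
from h import *
pose(Twc(),(521,217),(516,301),(343,221),(503,266))
p=ctrl.current_tool_pos()[:2]; d=foot-p; d/=np.linalg.norm(d)
for s in (8,16,24,32,37): go(p+s*d,feed=40); ctrl.wait(.1); print(s,(ctrl.current_contact_force()[:2]@d).round(2),ctrl.current_tool_pos().round(1))
T=Twc(); im=snap('wrist','w5'); q,cap,c=find(T,im,(520,-340)); print(cap,c,ctrl.current_time(),lm('wrist','shim',T),lm('wrist','low_foot',T),lm('wrist','shim_back',T))
E
```

```text
wid 52.7244858373568 len 94.53589405203066 psi [81.42641891 68.96152576]
foot [ 542.5 -299.5] ahead -11.634339362098341 left -1.0835353867271993
foot [ 541.4 -298.6] ahead -10.999588294010207 left 0.20752078039647112
tcp rel back -16.25612303933261 6.476543968072223 back [ 520.40410568 -378.8539385 ]
8 0.11 [ 512.9 -384.7    5.9]
16 0.36 [ 515.5 -377.2    6. ]
24 0.36 [ 518.1 -369.7    5.9]
32 -0.56 [ 520.7 -362.6    6.1]
37 -3.47 [ 522.1 -358.2    6.1]
[ 545.92490344 -296.73112001   40.        ] [469.42161017 312.63506356] 14.95 [(0.7, array([ 415.2, -317.8,   -3. ])), (0.56, array([ 546.6, -298.2,   -1.3])), (0.19, array([ 580.6, -244.3,   -2.4]))] [(0.92, array([ 541. , -299.1,    3.2]))] [(0.87, array([ 526.4, -342.7,    8.1]))]
```

View pics/w5.png

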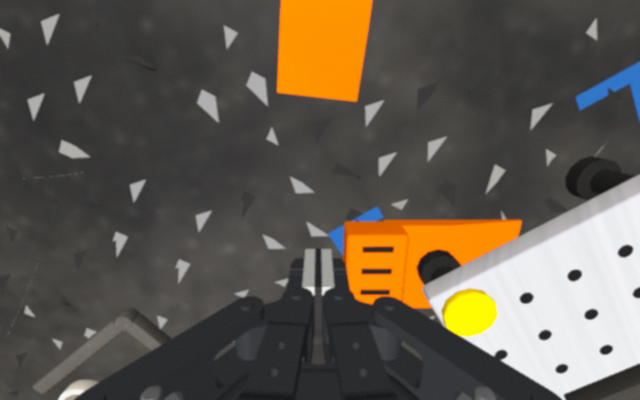

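```bash
python3 - <<'E'
from h import *
p=ctrl.current_tool_pos()[:2]; d=foot-p; d/=np.linalg.norm(d)
T=Twc(); r=lambda u,v,z: ray(T,u,v,z)[:2]
print('block front->foot along d', (r(438,270,16)-r(407,270,20))@d)
go(p+4*d,feed=30); ctrl.wait(.2); print((ctrl.current_contact_force()[:2]@d).round(2),ctrl.current_tool_pos().round(1))
T=Twc(); im=snap('wrist','w6'); q,cap,c=find(T,im,(520,-340)); cap=ray(T,*c,48); print(cap,c,ctrl.current_time(),lm('wrist','low_foot',T),lm('wrist','shim_back',T),lm('wrist','press_pad',T))
E
```

```text
block front->foot along d 16.91256276411582
-4.27 [ 523.4 -354.6    6.1]
[ 538.03644514 -298.98253495   48.        ] [460.9296875  311.58872768] 15.625 [(0.71, array([ 540. , -297.5,    4.4]))] [(0.81, array([ 531.9, -340.4,    7.6]))] []
```

View pics/w6.png

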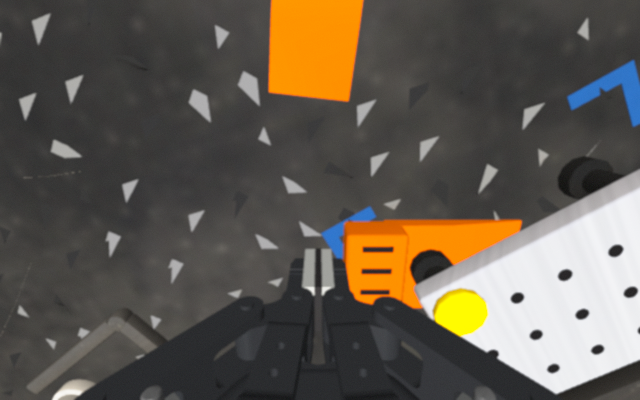

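```bash
python3 - <<'E'
from h import *
p=ctrl.current_tool_pos()[:2]; d=foot-p; d/=np.linalg.norm(d)
go(p-15*d,feed=60); go(p-15*d,100,150); c=np.r_[539.5,-298.5]; go(c,100,120); 
T=Twc(); im=snap('wrist','w7')
go(c,54,100); ctrl.wait(.2); f0=ctrl.current_contact_force()[2]; print(ctrl.current_time(),f0)
z=54
while z>43:
    z-=0.7; go(c,z,30); ctrl.wait(.05); f=ctrl.current_contact_force()[2]-f0; print(round(z,1),round(f,2))
    if f>5.5: break
ctrl.wait(.4); print(ctrl.current_contact_force()-[0,0,f0],ctrl.current_tool_pos())
E
```

```text
18.5667 0.9236259268796588
53.3 -1.1
52.6 -0.85
51.9 -1.69
51.2 -1.0
50.5 -1.33
49.8 -0.06
49.1 -0.5
48.4 -1.2
47.7 4.12
47.0 9.13
[-3.26234984  1.03022962  9.21347009] [ 539.6159301  -298.65259362   48.03030236]
```

View pics/w7.png

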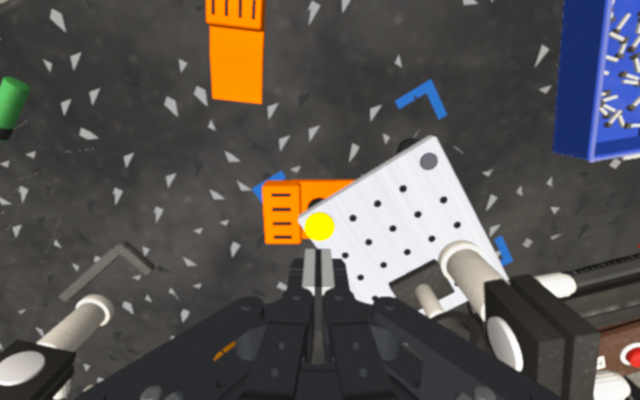

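```bash
python3 - <<'E'
from h import *
p=ctrl.current_tool_pos()[:2]
go(p,56,30); go(p,160,120); go(p+[-40,-60],220,150); ctrl.wait(.3)
T=Twc(); im=snap('wrist','w8'); q,cap,c=find(T,im,(520,-340)); print(ray(T,*c,48),lm('wrist','platform',T),lm('wrist','low_foot',T),lm('wrist','shim',T),lm('wrist','shim_back',T),ctrl.current_time())
E
```

```text
[ 539.88615606 -299.2561541    48.        ] [(0.59, array([ 582.6, -241.8,   -3.8]))] [(0.75, array([ 541.9, -297.1,    3. ]))] [(0.86, array([ 479.5, -620.4,   -4.8])), (0.76, array([ 549. , -294. ,   -1.3])), (0.7, array([ 413.8, -317.2,   -2.3])), (0.34, array([ 529.6, -341.4,    8.6]))] [(0.9, array([ 373.6, -304.9,    6.5])), (0.79, array([ 456.1, -652.2,    9. ])), (0.55, array([ 528.4, -344. ,   10.3]))] 24.7583
```

View pics/w8.png

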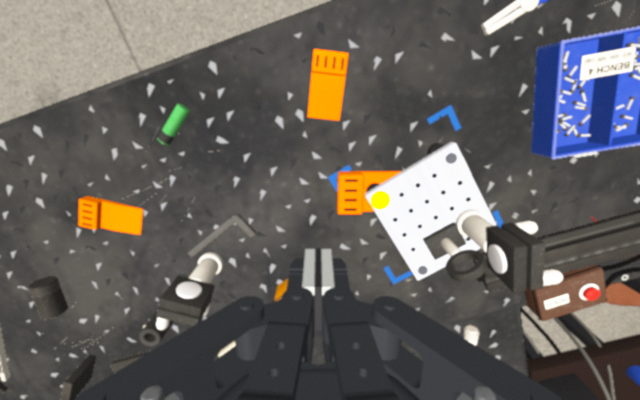

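```bash
python3 -c "
from h import *
print(ticket.job_done())"
```

```text
the job is handed in; nothing more can be done
None
```

I pushed the shim under the short foot and handed the job in at about 25 s; the verdict wasn't shown. The foot sits on the flat step at about shim x = -8 mm (other readings ran from -4 to -9), and the cap took a 9 N press with its top holding at 48 mm (level). The hand is clear and I saw no bystander disturbed.

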